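# Screw the stopper into the vacuum jug

## Robot

A 6-joint arm with a two-finger parallel gripper is mounted at the origin on a cart in front of the work surface, level with it; the furniture and walls round the work are solid. World frame = base frame: x ahead of the robot, y to its left, z up, the work surface at z = 0. Lengths are in m, angles in degrees, forces in N, time in s.
With the tool pointing down it reaches from about 0.225 to 0.725 m from the base axis. Payload 3.1 kg.
Tool frame: the origin (TCP) lies on the mounting face of the last link; the fingertips stand 173 mm ahead of it and the grasp point (between the pads) lies 155 mm ahead of it; z points along the fingers, y is the line along which they close (so a half turn about z gives the same grasp; the last joint's range is limited). The gripper opens to 85 mm and grips with 20 to 120 N. Pads are 22 mm wide; open, the fingers measure 114 mm over their backs; the gripper's body (76 mm by 85 mm) begins 54 mm behind the grasp point. The pads swing forward as they close: fully open they stand 13 mm farther back than shut.
Start: joints at [61.547, 2.75, 5.684, 92.934, 0, 82.678], TCP at [0.189, 0.49, 0.405] pointing down, gripper open.
Joint ranges: [-166.93, 166.93], [-56.73, 111.36], [-69.38, 81.34], [-121.58, 131.49], [-85.45, 84.26], [-180, 180]. Speed limits (degrees/s): [159.86, 159.86, 180, 180, 180, 180].

## Interface

Orientations are given as [roll, pitch, yaw] about the fixed x, y, z axes, in that order (R = Rz(yaw) Ry(pitch) Rx(roll)).
In Python, from workcell import manip, snapshot, regions_of gives the robot as it stands.
- The arm moves only by the shell command python3 -m crank 'ROWS'. ROWS is JSON, a list of rows, each an object of numbers: "claw": the opening in per cent of the stroke, from 0 (shut) to 100 (fully open); "x", "y", "z": the shift along the tool's x, y, z in mm; "rx", "ry", "rz": the turn, a rotation vector about the tool's x, y, z in degrees. In form: [{"claw": .., "x": .., "y": .., "z": .., "rx": .., "ry": .., "rz": ..}, ...]. A call has 1 to 12 rows; each row shifts and turns the commanded pose from where the row before left it, along the tool's axes as they then stand; what a row does not reach is not made up. A row lasts 1/12 s, in which the tool goes at most 41.7 mm and 7.16 degrees, less where a joint would pass 70% of its speed; a pose out of reach is approached as far as the arm can. A call is refused whole if a number of a shift passes 41.7 or a number of a turn 7.16, either way. A call with a gripper value outside its range is refused whole. The fingers move at their own pace and stop on an object; the grip force is fixed at half the most. Time passes only in rows, so rows that do not move let the fingers close. It gives the time, the measured TCP pose, the force, the opening and the grip force at its end, in the units of the state.
- manip.observe(): the state, without advancing time (a new reading comes with each control period).
- snapshot(name): name is "scene" or "top"; returns a dict with "img" (400x640x3 uint8, blue, green, red), "z_map" (400x640 float32, m along the optical axis (not along the pixel's ray), 0 where there is no reading), "camera_matrix" (3x3 intrinsics, pixels), "world_from_camera" (4x4, takes a point from camera to world coordinates). Camera axes: x right, y down, z forward; pixel columns grow to the right and rows downward; lengths in m; the calibration is good to about 2 mm. A picture is of the moment at which its call begins.
- manip.close_job(): hands the job in; it is judged then, once.
Trained networks look in a picture, given as the dict that the camera call returned (one of the last four; its "shot" number tells which), for a name from the list of things; names that differ only in an ending like _2 or _b are one class to them, and where a whole thing is asked for, a point or a joint stands for the part that bears it (a point fixed in the world has none). Each returns a list of dicts, best first, with "confidence" (0 to 1); they miss things now and then, are a little off and sometimes report something else, mostly with a low value. They report only what shows in the picture. A call takes as long as a camera call. They do not tell look-alikes from the thing itself.
- regions_of(picture, target): "mask" (400x640 bool, what is visible of it) and "uv" ([column, row] in pixels, amid what is visible of it).
The state is a dict: "t": time; "qpos": joint angles; "joint_velocities": joint speeds; "joint_torque": joint torques, N m; "eef_pos": TCP position; "eef_rot": TCP orientation; "wrist_force": force on the tool from outside, world axes, zero at the start; "torque": the same for the moment, N m; "grip_width": finger opening in m; "grasp_force": force on a finger pad.
Only numpy, scipy, OpenCV 4.12 (cv2) and the standard library are available. Lean on these libraries where they do the work, as an engineer would, in place of code of your own. Each camera call takes 0.05 s, during which the arm holds its last target. There are 200 camera calls.

## Task

Close the steel vacuum jug with its winged screw stopper: set the stopper upright in the mouth, turn it gently backward (anticlockwise seen from above) until you feel the thread start drop in, then drive it forward (clockwise) until it is fully home with its flange down on the lip, and let go. Never force it or let it go in crooked, and leave the mug, the egg timer and the little lidded pot where they stand.

Things in the scene. Friction and masses are not known exactly. Their poses are not given: they have to be found in the camera images.
- jug: steel vacuum jug, fixed to the worktop, 100 mm in diameter, 130 mm high; black loop handle on its own +y side, reaching 94 mm from the axis and 82 mm up. Origin: centre of the underside, z up, mouth on the axis. Stopper origin above this origin: 111.5 to 119.5 mm with the lugs on the ramps (119.5 on the teeth), 105.5 when dropped into the thread start, 97.5 when home, flange on the lip
- mouth (a point): centre of the jug's mouth at lip height (lip 62 to 73 mm diameter). Inside it a fixed grey collar, bore 44 mm, its angle unknown, has 3 equal sectors of 120 deg. On top of each a ramp rises anticlockwise (seen from above) from 8 mm below the lip to lip level over 90 deg; a blunt tooth, lip high, at its low end blocks clockwise turning
- thread_start (a point): point on the jug's axis at the height of the floor of the 3 thread starts, 14 mm below the lip: slots 25 deg wide (11 mm), each past the high end of a ramp and closed on its far side by the next tooth. From a slot the groove runs clockwise (forward) beneath that ramp, sinking 8.5 mm in about 70 deg; a hard stop follows some 20 deg further
- stopper: loose screw stopper, 0.08 to 0.17 kg, 70.5 mm high, standing upright on the worktop. Origin: centre of the plug's underside, z up. White plug 41 mm in diameter with a tapered foot (33 mm at the bottom). Grey flange 69 mm in diameter from z = 32.5 to 40.5 mm, and on it the wing grip
- wing (a point): middle of the stopper's grey wing grip, on the stopper's axis, 59.5 mm above its origin: a bar 52 mm long along x, 16 mm thick along y, standing 30 mm above the flange (z = 40.5 to 70.5 mm); pinch it across y
- lugs (a point): point on the stopper's axis at the middle height of its 3 thread lugs, 14 mm above its origin: round stubs 7 mm thick that stick out level to 29 mm from the axis, the first along +x, the others at 120 and 240 deg
- mug: bystander: pinkish mug, 88 mm in diameter, 90 mm high, handle at its side; origin centre of underside
- egg_timer: bystander: black egg-shaped timer, 49 mm in diameter, 60 mm high; origin centre of underside
- clay_tin: bystander: small white pot with dark red lid knob, 50 mm in diameter, 35 mm high; origin centre of underside
Mind the look-alikes: they are no part of the job. Leave any red or turquoise look-alike of the stopper alone.

How it is judged (in metres and radians):
On the way, in this order (a step that is already met when the one before it is completed fails the run):
1. the stopper stands upright in the mouth with its lugs dropped into the thread starts (horizontal distance between stopper and jug below 0.003 m and angle between the z axis of stopper and the z axis of jug, either way round below 0.1 rad and z of stopper in the frame of jug between 0.1005 and 0.1085 m), for 0.1 s.
2. the stopper is screwed fully home (horizontal distance between stopper and jug below 0.003 m and angle between the z axis of stopper and the z axis of jug, either way round below 0.1 rad and z of stopper in the frame of jug between 0.095 and 0.0993 m), for 0.2 s.
At the end, for the whole second after the job is handed in: The stopper is in the jug, centred within 3 mm, upright within 0.1 rad and fully home (flange within about 2 mm of the lip: origin 95 to 99.3 mm above the jug's), at rest and released (all of step 2 and linear speed of stopper below 0.01 m/s and contact force between stopper and the fingers below 0.1 N); the robot touches nothing.
It fails at once if the stopper is forced: more than 40 N between stopper and jug (contact force between stopper and jug above 40 N).
It fails at once if the stopper goes in crooked: leaning more than 0.2 rad with its lugs below the lip (horizontal distance between stopper and jug below 0.03 m and z of stopper in the frame of jug below 0.116 m and angle between the z axis of stopper and the z axis of jug, either way round above 0.2 rad).
It fails at once if the mug is shifted more than 20 mm or knocked over (distance of mug from where it was at the start of the episode above 0.02 m or angle between mug's own z axis and vertical above 0.4 rad).
It fails at once if the egg timer is shifted more than 20 mm or knocked over (distance of egg_timer from where it was at the start of the episode above 0.02 m or angle between egg_timer's own z axis and vertical above 0.4 rad).
It fails at once if the small lidded pot is shifted more than 20 mm or knocked over (distance of clay_tin from where it was at the start of the episode above 0.02 m or angle between clay_tin's own z axis and vertical above 0.4 rad).
It also fails if it takes over 72 s, if anything falls off the work surface, if the arm or the gripper's body presses on something with over 40 N, if the wrist force passes 120 N, or if a joint passes its speed limit or range.

## Working session

There is one attempt and no reset: what is moved stays moved. The work goes in short steps, Python scripts to look and compute and a shell command to move; the robot and the scene stay as the last step left them, time stands still between calls to the robot, and variables do not carry over. Pictures are saved under pics/ and viewed, at most 10 in all, crops included, and the job is handed in when it is done.

```bash
mkdir -p pics; cat > h.py <<'E'
import numpy as np, cv2
from workcell import manip, snapshot, regions_of
def cloud(p):
    z=p["z_map"];K=p["camera_matrix"];T=p["world_from_camera"]
    v,u=np.mgrid[:z.shape[0],:z.shape[1]]
    P=np.stack([(u-K[0,2])/K[0,0]*z,(v-K[1,2])/K[1,1]*z,z],-1)
    W=P@T[:3,:3].T+T[:3,3]; W[z<=0]=np.nan
    return W
E
cat > look.py <<'E'
from h import *
for c in("scene","top"):
    p=snapshot(c);W=cloud(p);cv2.imwrite(f"pics/{c}0.png",p["img"])
    for n in("jug","stopper","mug","egg_timer","clay_tin"):
        for d in regions_of(p,n):
            w=W[d["mask"]];w=w[~np.isnan(w[:,0])]
            print(c,n,round(d["confidence"],2),np.round(d["uv"]),len(w),np.round(np.nanmin(w,0),3) if len(w) else'',np.round(np.nanmax(w,0),3) if len(w) else'')
print(manip.observe())
E
python3 look.py
```

```text
scene jug 0.94 [383. 258.] 3098 [ 0.41  -0.261 -0.004] [ 0.566 -0.093  0.132]
scene stopper 0.9 [217. 226.] 625 [ 0.302  0.144 -0.002] [0.398 0.251 0.073]
scene stopper 0.81 [200. 206.] 542 [ 0.321  0.197 -0.002] [0.412 0.375 0.073]
scene stopper 0.62 [281. 222.] 558 [ 0.404  0.028 -0.001] [0.48  0.094 0.072]
scene stopper 0.58 [252. 204.] 517 [0.414 0.143 0.   ] [0.48  0.207 0.072]
scene mug 0.91 [312. 167.] 1076 [ 0.608  0.108 -0.004] [0.741 0.266 0.092]
scene egg_timer 0.79 [363. 210.] 346 [ 0.601 -0.079 -0.004] [ 0.706 -0.     0.061]
scene clay_tin 0.56 [424. 234.] 350 [ 0.612 -0.258 -0.002] [ 0.683 -0.2    0.036]
top jug 0.94 [397. 236.] 1494 [ 0.411 -0.277 -0.004] [ 0.508 -0.122  0.135]
top stopper 0.88 [247. 287.] 583 [ 0.302  0.143 -0.003] [0.37  0.217 0.075]
top stopper 0.69 [294. 246.] 512 [0.405 0.028 0.033] [0.473 0.091 0.074]
top stopper 0.58 [246. 248.] 536 [ 0.413  0.142 -0.003] [0.479 0.209 0.079]
top mug 0.83 [258. 159.] 1036 [ 0.609  0.107 -0.008] [0.718 0.198 0.094]
top mug 0.16 [248. 246.] 587 [ 0.413  0.142 -0.006] [0.485 0.217 0.079]
top egg_timer 0.7 [335. 179.] 228 [ 0.601 -0.079 -0.006] [ 0.656 -0.036  0.065]
top clay_tin 0.75 [403. 176.] 290 [ 0.612 -0.262 -0.003] [ 0.661 -0.211  0.039]
{'t': 0.6, 'qpos': array([ 6.15463446e+01,  2.74848666e+00,  5.68912124e+00,  9.29365433e+01,
       -2.36858375e-04,  8.26774079e+01]), 'joint_velocities': array([-0.00944762, -0.00665587,  0.07487001,  0.02614689,  0.00139686,
       -0.01904969]), 'joint_torque': array([-1.87640078e-03, -3.38365567e+01,  3.19935000e+01,  1.13867718e-03,
       -1.87953920e-04,  5.00136039e-06]), 'eef_pos': array([0.18927536, 0.48968818, 0.40477425]), 'eef_rot': array([1.79995972e+02, 7.56383776e-04, 1.58868937e+02]), 'wrist_force': array([ 0.43379576,  0.32514367, -0.15367183]), 'torque': array([ 0.00400055, -0.00185088,  0.06512727]), 'grasp_force': 0.0, 'grip_width': 0.08547868603194574}
```

View pics/scene0.png

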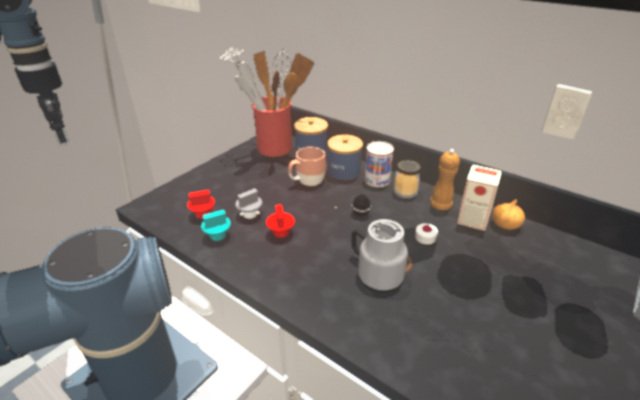

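View pics/top0.png

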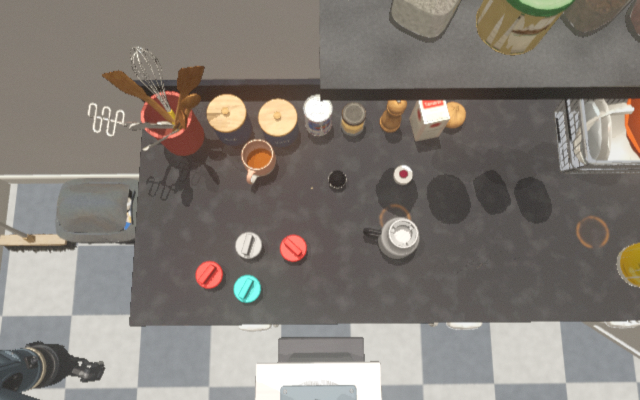

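The grey stopper is at top (247,245). The turquoise one (247,289) and the red ones (209,275) and (293,248) are decoys. The jug is at (400,236).

```bash
cat > m.py <<'E'
from h import *
def circ(P):
    A=np.c_[2*P,np.ones(len(P))];s=np.linalg.lstsq(A,(P**2).sum(1),rcond=None)[0]
    return s[:2],np.sqrt(s[2]+s[0]**2+s[1]**2)
for c in("top","scene"):
    p=snapshot(c);W=cloud(p);I=p["img"]
    S=(abs(W[...,0]-.447)<.06)&(abs(W[...,1]-.175)<.06)
    w=W[S&(W[...,2]>.064)][:,:2];m=w.mean(0);d=np.linalg.svd(w-m)[2][0]
    print(c,"wing",len(w),m.round(4),"ang",np.degrees(np.arctan2(d[1],d[0])).round(1),(w-m)@d.T.min() if 0 else np.ptp((w-m)@d).round(3))
    f=W[S&(W[...,2]>.033)&(W[...,2]<.048)][:,:2]
    if len(f)>5: (a,b),r=cv2.minEnclosingCircle(f.astype(np.float32));print(" flange",np.round((a,b,r),4),len(f))
    J=(abs(W[...,0]-.46)<.07)&(abs(W[...,1]+.2)<.09)
    r=W[J&(W[...,2]>.124)];print(" lip n",len(r),circ(r[:,:2]),r[:,2].mean(),r[:,2].max())
    (a,b),rr=cv2.minEnclosingCircle(r[:,:2].astype(np.float32));print(" lip enc",np.round((a,b,rr),4))
    h=W[J&(W[...,2]>.05)&(W[...,2]<.09)];k=np.linalg.norm(h[:,:2]-[a,b],axis=1);hh=h[k>.06][:,:2];
    if len(hh): q=hh.mean(0)-[a,b];print(" handle az",np.degrees(np.arctan2(q[1],q[0])),len(hh))
    v,u=np.where(J&(W[...,2]>.1));v0,u0=int(v.mean()),int(u.mean())
    j=cv2.resize(I[v0-30:v0+30,u0-30:u0+30],(400,400),interpolation=3)
    v,u=np.where(S&(W[...,2]>.02));v0,u0=int(v.mean()),int(u.mean())
    s=cv2.resize(I[v0-30:v0+30,u0-30:u0+30],(400,400),interpolation=3)
    cv2.imwrite(f"pics/{c}1.png",np.hstack([j,s]))
    np.save(f"{c}W.npy",W)
a,b=[cv2.imread(f"pics/{c}1.png") for c in("top","scene")]
cv2.imwrite("pics/crop.png",cv2.resize(np.vstack([a,b]),(600,600)))
E
python3 m.py
```

```text
top wing 129 [0.4459 0.1752] ang 165.5 0.051
 flange [0.4467 0.1754 0.0347] 388
 lip n 344 (array([ 0.46062041, -0.21181559]), np.float64(0.030883417673292838)) 0.1285291181486421 0.13678615004988348
 lip enc [ 0.461  -0.2123  0.0367]
 handle az 78.60130933915144 61
scene wing 98 [0.4457 0.1761] ang 164.8 0.051
 flange [0.4475 0.1761 0.0346] 250
 lip n 407 (array([ 0.46044576, -0.21034909]), np.float64(0.03100910093950117)) 0.1274987864198368 0.1320407476045471
 lip enc [ 0.4608 -0.2094  0.037 ]
 handle az 78.83974266898066 77
```

View pics/crop.png

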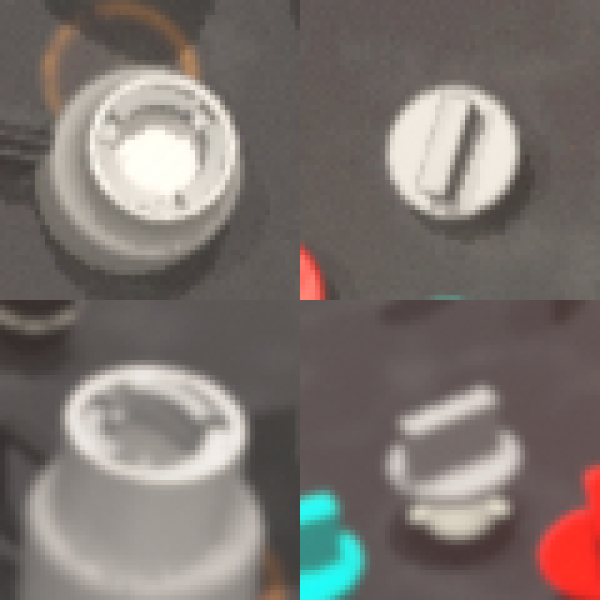

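```bash
cat > m2.py <<'E'
from h import *
J=np.array([.4607,-.211])
for c,Jc in(("top",[.4608,-.212]),("scene",[.4606,-.2098])):
    W=np.load(c+"W.npy");d=W[...,:2]-Jc;r=np.hypot(d[...,0],d[...,1]);a=np.degrees(np.arctan2(d[...,1],d[...,0]))%120
    a0=np.degrees(np.arctan2(d[...,1],d[...,0]))
    m=(r>.0225)&(r<.030)&(W[...,2]>.09)&(W[...,2]<.14)
    for lab,aa,st in(("mod",a,10),("full",a0,15)):
        print(c,lab,[(int(b),int(m[(k:=m&(abs((aa-b-st/2))<st/2))].sum()),round(float(np.median(W[k][:,2])*1000)) if k.any() else 0) for b in np.arange(aa.min()//st*st if 0 else (0 if lab=="mod" else -180),120 if lab=="mod" else 180,st)])
p=snapshot("scene");K=p["camera_matrix"];T=np.linalg.inv(p["world_from_camera"])
pr=lambda X:(lambda q:(q[:2]/q[2]).round(1))(K@(T[:3,:3]@np.array(X)+T[:3,3]))
print("cam",p["world_from_camera"][:3,3],"axis",pr([.447,.176,.014]))
for x0 in(-15,165):
    print(x0,[pr([.447+.029*np.cos(np.radians(x0+k)),.176+.029*np.sin(np.radians(x0+k)),.014]) for k in(0,120,240)])
I=p["img"];u,v=pr([.447,.176,.025]).astype(int)
cv2.imwrite("pics/stop2.png",cv2.resize(I[v-14:v+14,u-20:u+20],(800,560),interpolation=2));print("crop origin",u-20,v-14,"x20")
E
python3 m2.py
```

```text
top mod [(0, 20, 125), (10, 18, 125), (20, 21, 128), (30, 19, 128), (40, 22, 128), (50, 18, 124), (60, 16, 115), (70, 17, 117), (80, 18, 122), (90, 21, 122), (100, 19, 123), (110, 20, 123)]
top full [(-180, 6, 116), (-165, 11, 122), (-150, 8, 123), (-135, 8, 125), (-120, 11, 125), (-105, 14, 125), (-90, 11, 126), (-75, 12, 126), (-60, 12, 115), (-45, 9, 118), (-30, 13, 122), (-15, 13, 122), (0, 10, 125), (15, 8, 128), (30, 8, 128), (45, 12, 126), (60, 6, 116), (75, 7, 129), (90, 9, 121), (105, 9, 123), (120, 8, 126), (135, 8, 127), (150, 9, 128), (165, 7, 127)]
scene mod [(0, 32, 118), (10, 35, 122), (20, 25, 123), (30, 30, 127), (40, 28, 126), (50, 25, 127), (60, 6, 116), (70, 18, 123), (80, 20, 125), (90, 14, 123), (100, 21, 122), (110, 24, 119)]
scene full [(-180, 1, 129), (-165, 2, 130), (-150, 1, 124), (-135, 2, 123), (-120, 6, 125), (-105, 6, 126), (-90, 12, 127), (-75, 9, 129), (-60, 0, 0), (-45, 16, 125), (-30, 16, 117), (-15, 28, 117), (0, 36, 109), (15, 32, 112), (30, 26, 115), (45, 19, 116), (60, 8, 114), (75, 17, 122), (90, 8, 123), (105, 4, 125), (120, 8, 126), (135, 4, 127), (150, 7, 128), (165, 10, 128)]
cam [-0.1487346  -0.50004121  0.67925255] axis [249.9 210.8]
-15 [array([259.4, 206.7]), array([240.3, 208.3]), array([250. , 217.5])]
165 [array([240.2, 215. ]), array([259.7, 213.3]), array([249.8, 204.3])]
crop origin 229 193 x20
```

View pics/stop2.png

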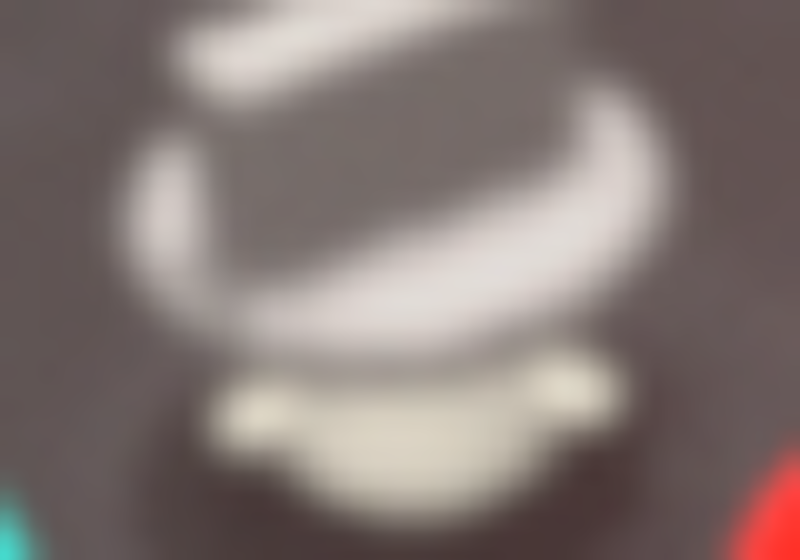

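The lugs show at scene (240,213) and (258,212), so the stopper's x axis points at 165° and the lugs sit at 45° mod 120. The slots are at about 67° mod 120. A tool yaw of 165 reaches the whole turn without a regrasp.

```bash
cat > go.py <<'E'
import sys
from h import *
# usage: go.py x y z yaw  -> remaining shift in tool axes
s=manip.observe();p=s["eef_pos"];rpy=s["eef_rot"];
from scipy.spatial.transform import Rotation as R
r=R.from_euler("xyz",rpy,degrees=True)
x,y,z,yaw=map(float,sys.argv[1:5])
g=R.from_euler("xyz",[180,0,yaw],degrees=True)
print("pose",p.round(4),np.round(rpy,2),"rot",(r.inv()*g).as_rotvec(degrees=True).round(2),"shift mm now-axes",(r.inv().apply(np.array([x,y,z])-p)*1000).round(1),"goal-axes",(g.inv().apply(np.array([x,y,z])-p)*1000).round(1),"F",s["wrist_force"].round(2),"j",s["qpos"].round(1),"t",s["t"])
E
python3 -m crank '[{"claw":50,"rz":-6.1},{"claw":50,"x":-30,"y":-21.5},{"claw":50,"x":-30,"y":-21.5},{"claw":50,"x":-30,"y":-21.5},{"claw":50,"x":-30,"y":-21.5},{"claw":50,"x":-30,"y":-21.5},{"claw":50,"x":-30,"y":-21.5},{"claw":50,"x":-30,"y":-21.5},{"claw":50,"x":-30,"y":-21.5},{"claw":50,"x":-30,"y":-21.5},{"claw":50,"x":-30,"y":-21.5},{"claw":50,"x":-30,"y":-21.5}]'; python3 go.py .4468 .1757 .219 165
```

```text
pose [0.1893 0.4897 0.4048] [179.99   0.   158.87] rot [ 0.01  0.   -6.13] shift mm now-axes [-353.4 -200.   185.7] goal-axes [-330.  -236.6  185.8] F [-0.32 -0.05  1.  ] j [61.5  2.7  5.7 92.9 -0.  82.7] t 0.75$[0]: bad value
```

```bash
python3 -m crank '[{"claw":50,"x":0,"y":0,"z":0,"rx":0,"ry":0,"rz":-6.1}]'; python3 -m crank --help | head -20
```

```text
t: 0.83
eef_pos: [0.1893, 0.4897, 0.4048]
eef_rot: [180.0, -0.0, 165.1]
wrist_force: [-0.2, -0.2, -0.3]
grip_width: 0.0757
grasp_force: 0.0invalid input: not JSON, or not a number
```

All keys are required.

```bash
python3 -m crank '[{"claw":50,"x":-30,"y":-21.5,"z":0,"rx":0,"ry":0,"rz":0},{"claw":50,"x":-30,"y":-21.5,"z":0,"rx":0,"ry":0,"rz":0},{"claw":50,"x":-30,"y":-21.5,"z":0,"rx":0,"ry":0,"rz":0},{"claw":50,"x":-30,"y":-21.5,"z":0,"rx":0,"ry":0,"rz":0},{"claw":50,"x":-30,"y":-21.5,"z":0,"rx":0,"ry":0,"rz":0},{"claw":50,"x":-30,"y":-21.5,"z":0,"rx":0,"ry":0,"rz":0},{"claw":50,"x":-30,"y":-21.5,"z":0,"rx":0,"ry":0,"rz":0},{"claw":50,"x":-30,"y":-21.5,"z":0,"rx":0,"ry":0,"rz":0},{"claw":50,"x":-30,"y":-21.5,"z":0,"rx":0,"ry":0,"rz":0},{"claw":50,"x":-30,"y":-21.5,"z":0,"rx":0,"ry":0,"rz":0},{"claw":50,"x":-30,"y":-21.5,"z":0,"rx":0,"ry":0,"rz":0},{"claw":50,"x":0,"y":0,"z":0,"rx":0,"ry":0,"rz":0}]'; python3 go.py .4468 .1757 .219 165
```

```text
t: 1.83
eef_pos: [0.4499, 0.1714, 0.4042]
eef_rot: [-179.9, 0.2, 164.5]
wrist_force: [-0.1, -0.1, -0.1]
grip_width: 0.043
grasp_force: 0.0
pose [0.4499 0.1714 0.4042] [-1.7987e+02  1.7000e-01  1.6455e+02] rot [-0.13  0.17 -0.45] shift mm now-axes [  4.6   3.8 185.2] goal-axes [  4.1   3.4 185.2] F [-0.11 -0.07 -0.05] j [12.9 -3.8 -0.9 92.8 -0.2 28.4] t 1.8333
```

```bash
python3 -m crank '[{"claw":50,"x":0,"y":0,"z":25,"rx":0,"ry":0,"rz":0},{"claw":50,"x":0,"y":0,"z":30,"rx":0,"ry":0,"rz":0},{"claw":50,"x":0,"y":0,"z":30,"rx":0,"ry":0,"rz":0},{"claw":50,"x":0,"y":0,"z":25,"rx":0,"ry":0,"rz":0},{"claw":50,"x":0,"y":0,"z":20,"rx":0,"ry":0,"rz":0},{"claw":50,"x":0,"y":0,"z":0,"rx":0,"ry":0,"rz":0},{"claw":50,"x":0,"y":0,"z":0,"rx":0,"ry":0,"rz":0}]'; python3 go.py .4468 .1757 .219 165
```

```text
t: 2.42
eef_pos: [0.4458, 0.1758, 0.2737]
eef_rot: [-179.9, -0.2, 165.0]
wrist_force: [0.4, -0.2, 0.4]
grip_width: 0.0425
grasp_force: 0.0
pose [0.4458 0.1758 0.2737] [-1.7992e+02 -1.6000e-01  1.6499e+02] rot [-0.08 -0.16 -0.01] shift mm now-axes [-1.2  0.2 54.7] goal-axes [-1.   0.2 54.7] F [ 0.41 -0.17  0.44] j [ 13.5  -3.3 -15.3  78.2   0.   28.5] t 2.4167
```

```bash
python3 -m crank '[{"claw":50,"x":-1,"y":0,"z":20,"rx":0,"ry":0,"rz":0},{"claw":50,"x":0,"y":0,"z":20,"rx":0,"ry":0,"rz":0},{"claw":50,"x":0,"y":0,"z":14.5,"rx":0,"ry":0,"rz":0},{"claw":50,"x":0,"y":0,"z":0,"rx":0,"ry":0,"rz":0},{"claw":50,"x":0,"y":0,"z":0,"rx":0,"ry":0,"rz":0},{"claw":14,"x":0,"y":0,"z":0,"rx":0,"ry":0,"rz":0},{"claw":14,"x":0,"y":0,"z":0,"rx":0,"ry":0,"rz":0},{"claw":14,"x":0,"y":0,"z":0,"rx":0,"ry":0,"rz":0},{"claw":14,"x":0,"y":0,"z":0,"rx":0,"ry":0,"rz":0},{"claw":14,"x":0,"y":0,"z":0,"rx":0,"ry":0,"rz":0},{"claw":14,"x":0,"y":0,"z":0,"rx":0,"ry":0,"rz":0},{"claw":14,"x":0,"y":0,"z":0,"rx":0,"ry":0,"rz":0}]'; python3 go.py .4468 .1757 .219 165
```

```text
t: 3.42
eef_pos: [0.4487, 0.1757, 0.2225]
eef_rot: [179.9, 0.2, 165.0]
wrist_force: [0.3, -0.3, 7.0]
grip_width: 0.0148
grasp_force: 59.0
pose [0.4487 0.1757 0.2225] [179.88   0.21 164.97] rot [ 0.12  0.21 -0.03] shift mm now-axes [ 1.8 -0.5  3.5] goal-axes [ 1.8 -0.5  3.5] F [ 0.27 -0.27  7.01] j [ 13.4  -1.5 -19.5  71.8   0.   28.4] t 3.4167
```

```bash
python3 -m crank '[{"claw":10,"x":0,"y":0,"z":-10,"rx":0,"ry":0,"rz":0},{"claw":10,"x":0,"y":0,"z":-20,"rx":0,"ry":0,"rz":0},{"claw":10,"x":0,"y":0,"z":-25,"rx":0,"ry":0,"rz":0},{"claw":10,"x":0,"y":0,"z":-25,"rx":0,"ry":0,"rz":0},{"claw":10,"x":0,"y":0,"z":-25,"rx":0,"ry":0,"rz":0},{"claw":10,"x":0,"y":0,"z":-25,"rx":0,"ry":0,"rz":0},{"claw":10,"x":0,"y":0,"z":-20,"rx":0,"ry":0,"rz":0},{"claw":10,"x":0,"y":0,"z":-10,"rx":0,"ry":0,"rz":0},{"claw":10,"x":0,"y":0,"z":0,"rx":0,"ry":0,"rz":0},{"claw":10,"x":0,"y":0,"z":0,"rx":0,"ry":0,"rz":0}]'; python3 go.py .4607 -.211 .38 157
cat > held.py <<'E'
from h import *
s=manip.observe();e=s["eef_pos"]
for c in("top","scene"):
    p=snapshot(c);W=cloud(p);d=W-[*e[:2],0]
    near=(np.hypot(d[...,0],d[...,1])<.05)
    zs=e[2]-.155   # grasp height
    f=W[near&(W[...,2]>zs-.035)&(W[...,2]<zs-.013)]
    lo=W[near&(W[...,2]<zs-.033)&(W[...,2]>zs-.09)]
    print(c,len(f),len(lo),lo[:,2].min().round(4) if len(lo) else '')
    if len(f)>5:(a,b),r=cv2.minEnclosingCircle(f[:,:2].astype(np.float32));print(np.round((a,b,r),4))
    cv2.imwrite(f"pics/held_{c}.png",p["img"])
E
python3 held.py
```

```text
t: 4.25
eef_pos: [0.4476, 0.1754, 0.3801]
eef_rot: [180.0, 0.0, 165.0]
wrist_force: [0.2, 1.0, -1.5]
grip_width: 0.0149
grasp_force: 58.7
pose [0.4476 0.1754 0.3801] [1.7999e+02 1.0000e-02 1.6497e+02] rot [0.01 0.01 7.97] shift mm now-axes [-1.128e+02 -3.698e+02  1.000e-01] goal-axes [-1.630e+02 -3.506e+02  1.000e-01] F [ 0.22  0.99 -1.48] j [13.4 -4.1 -3.9 90.2  0.  28.4] t 4.25
top 162 3 0.1879
[0.4439 0.1719 0.0341]
scene 319 167 0.1553
[0.4439 0.1737 0.0344]
```

```bash
python3 -m crank '[{"claw":10,"x":0,"y":0,"z":0,"rx":0,"ry":0,"rz":4},{"claw":10,"x":0,"y":0,"z":0,"rx":0,"ry":0,"rz":4},{"claw":10,"x":-9,"y":-20,"z":0,"rx":0,"ry":0,"rz":0},{"claw":10,"x":-16.3,"y":-35,"z":0,"rx":0,"ry":0,"rz":0},{"claw":10,"x":-16.3,"y":-35,"z":0,"rx":0,"ry":0,"rz":0},{"claw":10,"x":-16.3,"y":-35,"z":0,"rx":0,"ry":0,"rz":0},{"claw":10,"x":-16.3,"y":-35,"z":0,"rx":0,"ry":0,"rz":0},{"claw":10,"x":-16.3,"y":-35,"z":0,"rx":0,"ry":0,"rz":0},{"claw":10,"x":-16.3,"y":-35,"z":0,"rx":0,"ry":0,"rz":0},{"claw":10,"x":-16.3,"y":-35,"z":0,"rx":0,"ry":0,"rz":0},{"claw":10,"x":-16.3,"y":-35,"z":0,"rx":0,"ry":0,"rz":0},{"claw":10,"x":-16.3,"y":-35,"z":0,"rx":0,"ry":0,"rz":0}]'
python3 -m crank '[{"claw":10,"x":-4,"y":-10,"z":0,"rx":0,"ry":0,"rz":0},{"claw":10,"x":0,"y":0,"z":0,"rx":0,"ry":0,"rz":0},{"claw":10,"x":0,"y":0,"z":0,"rx":0,"ry":0,"rz":0}]'; python3 go.py .4607 -.211 .38 157; python3 held.py
```

```text
t: 5.35
eef_pos: [0.459, -0.1954, 0.378]
eef_rot: [180.0, -0.2, 157.0]
wrist_force: [0.5, -0.4, -0.8]
grip_width: 0.0149
grasp_force: 58.9
t: 5.6
eef_pos: [0.4591, -0.2046, 0.3783]
eef_rot: [179.9, -0.2, 156.9]
wrist_force: [0.4, 0.4, -0.3]
grip_width: 0.015
grasp_force: 58.9
pose [ 0.4591 -0.2046  0.3783] [179.92  -0.23 156.88] rot [ 0.08 -0.23 -0.12] shift mm now-axes [-4.  -5.2 -1.7] goal-axes [-3.9 -5.2 -1.7] F [ 0.36  0.41 -0.3 ] j [-31.7  -0.7  -0.8  90.1   0.   -8.6] t 5.6
top 6 0 
[ 0.4667 -0.1736  0.0046]
scene 484 173 0.1574
[ 0.4562 -0.2025  0.0349]
```

View pics/held_scene.png

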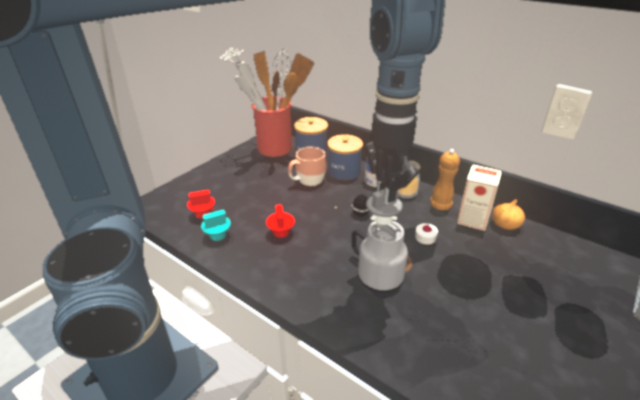

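```bash
cat > fit.py <<'E'
from h import *
from scipy.optimize import least_squares
s=manip.observe();e=s["eef_pos"];z0=e[2]-.2225
Ws=[]
for _ in range(4):
    p=snapshot("scene");Ws.append(cloud(p))
W=np.nanmedian(Ws,0);cam=p["world_from_camera"][:2,3]
def fit(c0,R,zl,zh,tag):
    c=np.array(c0,float)
    for i in range(6):
        d=W[...,:2]-c;r=np.hypot(d[...,0],d[...,1]);u=(cam-c)/np.linalg.norm(cam-c)
        k=(W[...,2]>zl)&(W[...,2]<zh)&(abs(r-R)<(.012 if i<2 else .005))&((d@u)>.3*R)
        q=W[k][:,:2]
        c=least_squares(lambda x:np.hypot(*(q-x).T)-R,c,loss="soft_l1",f_scale=.001).x
    print(tag,len(q),c.round(4),"rms",np.sqrt(np.mean((np.hypot(*(q-c).T)-R)**2)).round(4));return c
a=fit(e[:2],.0345,z0+.0325,z0+.039,"flange")
b=fit(e[:2],.0205,z0+.02,z0+.032,"plug")
if z0>.14:
    j=fit([.4607,-.211],.05,.02,.08,"jugbody")
    j2=fit([.4607,-.211],.0365,.118,.128,"juglip")
print("tcp",e.round(4),"flange-tcp",(a-e[:2]).round(4),"plug-tcp",(b-e[:2]).round(4))
E
python3 fit.py
```

```text
flange 92 [ 0.4589 -0.2013] rms 0.0007
plug 11 [ 0.4578 -0.1996] rms 0.0011
jugbody 991 [ 0.463  -0.2095] rms 0.0008
juglip 153 [ 0.4629 -0.2096] rms 0.0007
tcp [ 0.4594 -0.2034  0.3793] flange-tcp [-0.0005  0.0021] plug-tcp [-0.0016  0.0038]
```

```bash
python3 go.py .463 -.2115 .3475 157; python3 -m crank '[{"claw":10,"x":-3.3,"y":-3,"z":0,"rx":0,"ry":0,"rz":0},{"claw":10,"x":-3.3,"y":-3,"z":0,"rx":0,"ry":0,"rz":0},{"claw":10,"x":0,"y":0,"z":10,"rx":0,"ry":0,"rz":0},{"claw":10,"x":0,"y":0,"z":8,"rx":0,"ry":0,"rz":0},{"claw":10,"x":0,"y":0,"z":0,"rx":0,"ry":0,"rz":0},{"claw":10,"x":0,"y":0,"z":0,"rx":0,"ry":0,"rz":0}]'; python3 go.py .463 -.2115 .3475 157; python3 fit.py
```

```text
pose [ 0.4597 -0.2033  0.3803] [179.99   0.   157.09] rot [0.01 0.   0.09] shift mm now-axes [-6.2 -6.3 32.8] goal-axes [-6.2 -6.3 32.8] F [-1.08 -0.05 -2.13] j [-31.5  -0.8  -0.7  90.1   0.   -8.6] t 5.9
t: 6.4
eef_pos: [0.4629, -0.2124, 0.3607]
eef_rot: [180.0, -0.2, 157.0]
wrist_force: [0.1, 1.1, -1.2]
grip_width: 0.0145
grasp_force: 58.9
pose [ 0.4629 -0.2124  0.3607] [ 1.7997e+02 -1.7000e-01  1.5696e+02] rot [ 0.03 -0.17 -0.04] shift mm now-axes [ 0.3  0.9 13.2] goal-axes [ 0.3  0.9 13.2] F [ 0.06  1.1  -1.24] j [-32.2   0.2  -1.9  88.    0.   -9.2] t 6.4
flange 75 [ 0.4623 -0.2106] rms 0.0007
plug 14 [ 0.4611 -0.2107] rms 0.0019
tcp [ 0.4629 -0.2124  0.3607] flange-tcp [-0.0007  0.0019] plug-tcp [-0.0018  0.0017]
```

```bash
python3 -m crank '[{"claw":10,"x":0,"y":1,"z":3,"rx":0,"ry":0,"rz":0},{"claw":10,"x":0,"y":0,"z":4,"rx":0,"ry":0,"rz":0},{"claw":10,"x":0,"y":0,"z":4,"rx":0,"ry":0,"rz":0},{"claw":10,"x":0,"y":0,"z":2,"rx":0,"ry":0,"rz":0},{"claw":10,"x":0,"y":0,"z":0,"rx":0,"ry":0,"rz":0},{"claw":10,"x":0,"y":0,"z":0,"rx":0,"ry":0,"rz":0}]';  python3 go.py .463 -.2115 .3415 157;python3 fit.py
```

```text
t: 7.1
eef_pos: [0.4636, -0.2117, 0.3489]
eef_rot: [180.0, -0.0, 157.0]
wrist_force: [-0.2, 0.4, -0.6]
grip_width: 0.0146
grasp_force: 58.9
pose [ 0.4636 -0.2117  0.3489] [ 1.8000e+02 -4.0000e-02  1.5697e+02] rot [ 0.   -0.04 -0.03] shift mm now-axes [ 0.6 -0.1  7.4] goal-axes [ 0.6 -0.1  7.4] F [-0.23  0.35 -0.64] j [-32.1   0.2  -3.3  86.6  -0.   -9. ] t 7.1
flange 93 [ 0.4634 -0.2099] rms 0.0008
plug 8 [ 0.463  -0.2134] rms 0.0014
tcp [ 0.4636 -0.2117  0.3489] flange-tcp [-0.0002  0.0018] plug-tcp [-0.0006 -0.0017]
```

```bash
python3 -m crank '[{"claw":10,"x":0.5,"y":0,"z":2,"rx":0,"ry":0,"rz":0},{"claw":10,"x":0,"y":0,"z":2,"rx":0,"ry":0,"rz":0},{"claw":10,"x":0,"y":0,"z":1,"rx":0,"ry":0,"rz":0},{"claw":10,"x":0,"y":0,"z":0,"rx":0,"ry":0,"rz":0}]'; python3 -m crank '[{"claw":10,"x":0,"y":0,"z":1,"rx":0,"ry":0,"rz":0},{"claw":10,"x":0,"y":0,"z":1,"rx":0,"ry":0,"rz":0},{"claw":10,"x":0,"y":0,"z":0,"rx":0,"ry":0,"rz":0}]'; python3 -m crank '[{"claw":10,"x":0,"y":0,"z":1,"rx":0,"ry":0,"rz":0},{"claw":10,"x":0,"y":0,"z":1,"rx":0,"ry":0,"rz":0},{"claw":10,"x":0,"y":0,"z":0,"rx":0,"ry":0,"rz":0}]'
```

```text
t: 7.63
eef_pos: [0.4631, -0.2115, 0.3437]
eef_rot: [180.0, -0.0, 157.0]
wrist_force: [0.1, 0.9, -0.7]
grip_width: 0.0146
grasp_force: 58.9
t: 7.88
eef_pos: [0.4632, -0.2115, 0.342]
eef_rot: [180.0, -0.0, 157.0]
wrist_force: [-0.8, 1.0, -1.0]
grip_width: 0.0147
grasp_force: 58.9
t: 8.13
eef_pos: [0.4633, -0.2116, 0.3405]
eef_rot: [-180.0, 0.0, 157.0]
wrist_force: [-0.6, 0.1, 0.2]
grip_width: 0.0141
grasp_force: 59.0
```

```bash
python3 -m crank '[{"claw":10,"x":0,"y":0,"z":1,"rx":0,"ry":0,"rz":0},{"claw":10,"x":0,"y":0,"z":0,"rx":0,"ry":0,"rz":0}]'; python3 -m crank '[{"claw":10,"x":0,"y":0,"z":1,"rx":0,"ry":0,"rz":0},{"claw":10,"x":0,"y":0,"z":0,"rx":0,"ry":0,"rz":0}]';python3 -m crank '[{"claw":10,"x":0,"y":0,"z":1,"rx":0,"ry":0,"rz":0},{"claw":10,"x":0,"y":0,"z":0,"rx":0,"ry":0,"rz":0},{"claw":10,"x":0,"y":0,"z":0,"rx":0,"ry":0,"rz":0}]'
```

```text
t: 8.3
eef_pos: [0.4633, -0.2115, 0.3404]
eef_rot: [-180.0, 0.1, 157.0]
wrist_force: [-1.1, 1.8, 3.9]
grip_width: 0.0146
grasp_force: 59.7
t: 8.47
eef_pos: [0.4632, -0.2114, 0.3403]
eef_rot: [-180.0, 0.1, 157.0]
wrist_force: [-2.5, 2.0, 7.8]
grip_width: 0.0149
grasp_force: 60.3
t: 8.72
eef_pos: [0.4632, -0.2114, 0.3402]
eef_rot: [-180.0, 0.2, 157.0]
wrist_force: [-3.7, 0.9, 10.1]
grip_width: 0.0148
grasp_force: 60.7
```

```bash
python3 -m crank '[{"claw":10,"x":0,"y":0,"z":-1,"rx":0,"ry":0,"rz":0},{"claw":10,"x":0,"y":0,"z":-0.2,"rx":0,"ry":0,"rz":-3},{"claw":10,"x":0,"y":0,"z":-0.3,"rx":0,"ry":0,"rz":-3},{"claw":10,"x":0,"y":0,"z":-0.3,"rx":0,"ry":0,"rz":-3},{"claw":10,"x":0,"y":0,"z":0,"rx":0,"ry":0,"rz":0}]'; python3 -m crank '[{"claw":10,"x":0,"y":0,"z":-0.2,"rx":0,"ry":0,"rz":-3},{"claw":10,"x":0,"y":0,"z":-0.3,"rx":0,"ry":0,"rz":-3},{"claw":10,"x":0,"y":0,"z":0,"rx":0,"ry":0,"rz":0}]';python3 -m crank '[{"claw":10,"x":0,"y":0,"z":-0.2,"rx":0,"ry":0,"rz":-3},{"claw":10,"x":0,"y":0,"z":0,"rx":0,"ry":0,"rz":0}]'
```

```text
t: 9.13
eef_pos: [0.4632, -0.2116, 0.3411]
eef_rot: [-179.9, 0.1, 166.1]
wrist_force: [-2.2, 0.5, 8.2]
grip_width: 0.0147
grasp_force: 60.1
t: 9.38
eef_pos: [0.4632, -0.2118, 0.3414]
eef_rot: [-179.9, 0.1, 172.1]
wrist_force: [-1.6, 0.3, 7.0]
grip_width: 0.0146
grasp_force: 60.1
t: 9.55
eef_pos: [0.4629, -0.2117, 0.3414]
eef_rot: [-179.9, 0.0, 175.0]
wrist_force: [-2.6, 0.5, 7.0]
grip_width: 0.0144
grasp_force: 60.0
```

```bash
python3 -m crank '[{"claw":10,"x":0,"y":0,"z":0,"rx":0,"ry":0,"rz":-3},{"claw":10,"x":0,"y":0,"z":0,"rx":0,"ry":0,"rz":0}]'; python3 -m crank '[{"claw":10,"x":0,"y":0,"z":0,"rx":0,"ry":0,"rz":-3},{"claw":10,"x":0,"y":0,"z":0,"rx":0,"ry":0,"rz":0}]';python3 -m crank '[{"claw":10,"x":0,"y":0,"z":0,"rx":0,"ry":0,"rz":-3},{"claw":10,"x":0,"y":0,"z":0,"rx":0,"ry":0,"rz":0}]'
```

```text
t: 9.72
eef_pos: [0.4634, -0.2116, 0.341]
eef_rot: [-179.9, 0.1, 178.0]
wrist_force: [-1.3, 0.6, 4.9]
grip_width: 0.0145
grasp_force: 59.8
t: 9.88
eef_pos: [0.4637, -0.2116, 0.3402]
eef_rot: [-180.0, 0.1, -179.0]
wrist_force: [-0.2, 0.0, 2.8]
grip_width: 0.0145
grasp_force: 59.4
t: 10.05
eef_pos: [0.4635, -0.2115, 0.3393]
eef_rot: [180.0, 0.0, -176.1]
wrist_force: [2.0, -0.2, 0.4]
grip_width: 0.0151
grasp_force: 59.2
```

```bash
python3 -m crank '[{"claw":10,"x":0,"y":0,"z":1,"rx":0,"ry":0,"rz":-2},{"claw":10,"x":0,"y":0,"z":1,"rx":0,"ry":0,"rz":0},{"claw":10,"x":0,"y":0,"z":0,"rx":0,"ry":0,"rz":0}]'; python3 -m crank '[{"claw":10,"x":0,"y":0,"z":1,"rx":0,"ry":0,"rz":0},{"claw":10,"x":0,"y":0,"z":1,"rx":0,"ry":0,"rz":0},{"claw":10,"x":0,"y":0,"z":0,"rx":0,"ry":0,"rz":0}]'
```

```text
t: 10.3
eef_pos: [0.4634, -0.2114, 0.337]
eef_rot: [179.9, 0.0, -174.1]
wrist_force: [1.9, 0.7, -1.9]
grip_width: 0.0144
grasp_force: 59.0
t: 10.55
eef_pos: [0.4634, -0.2114, 0.3355]
eef_rot: [180.0, 0.0, -174.1]
wrist_force: [1.9, 2.0, -0.9]
grip_width: 0.0147
grasp_force: 59.0
```

Dropping freely into the slot, with no resistance.

```bash
python3 -m crank '[{"claw":10,"x":0,"y":0,"z":1,"rx":0,"ry":0,"rz":0},{"claw":10,"x":0,"y":0,"z":1,"rx":0,"ry":0,"rz":0},{"claw":10,"x":0,"y":0,"z":0,"rx":0,"ry":0,"rz":0}]'; python3 -m crank '[{"claw":10,"x":0,"y":0,"z":1,"rx":0,"ry":0,"rz":0},{"claw":10,"x":0,"y":0,"z":1,"rx":0,"ry":0,"rz":0},{"claw":10,"x":0,"y":0,"z":0,"rx":0,"ry":0,"rz":0}]';python3 -m crank '[{"claw":10,"x":0,"y":0,"z":1,"rx":0,"ry":0,"rz":0},{"claw":10,"x":0,"y":0,"z":1,"rx":0,"ry":0,"rz":0},{"claw":10,"x":0,"y":0,"z":0,"rx":0,"ry":0,"rz":0}]'
```

```text
t: 10.8
eef_pos: [0.4634, -0.2114, 0.3336]
eef_rot: [180.0, 0.0, -174.0]
wrist_force: [1.7, 1.2, -0.1]
grip_width: 0.0149
grasp_force: 59.0
t: 11.05
eef_pos: [0.463, -0.2116, 0.331]
eef_rot: [180.0, -0.1, -174.0]
wrist_force: [1.6, -0.1, -1.2]
grip_width: 0.0146
grasp_force: 58.9
t: 11.3
eef_pos: [0.4631, -0.2116, 0.3293]
eef_rot: [180.0, -0.1, -174.0]
wrist_force: [1.1, 0.6, -1.3]
grip_width: 0.0144
grasp_force: 59.0
```

```bash
python3 -m crank '[{"claw":10,"x":0,"y":0,"z":1,"rx":0,"ry":0,"rz":0},{"claw":10,"x":0,"y":0,"z":1,"rx":0,"ry":0,"rz":0},{"claw":10,"x":0,"y":0,"z":0,"rx":0,"ry":0,"rz":0},{"claw":10,"x":0,"y":0,"z":0,"rx":0,"ry":0,"rz":0}]'; python3 -m crank '[{"claw":10,"x":0,"y":0,"z":1,"rx":0,"ry":0,"rz":0},{"claw":10,"x":0,"y":0,"z":0.5,"rx":0,"ry":0,"rz":0},{"claw":10,"x":0,"y":0,"z":0,"rx":0,"ry":0,"rz":0}]'
```

```text
t: 11.63
eef_pos: [0.4631, -0.2116, 0.3279]
eef_rot: [-180.0, -0.0, -174.0]
wrist_force: [-0.4, 1.4, 0.3]
grip_width: 0.0147
grasp_force: 59.2
t: 11.88
eef_pos: [0.4631, -0.2115, 0.3278]
eef_rot: [-179.9, 0.0, -174.0]
wrist_force: [-2.6, 1.8, 6.1]
grip_width: 0.015
grasp_force: 60.0
```

```bash
python3 -m crank '[{"claw":10,"x":0,"y":0,"z":0,"rx":0,"ry":0,"rz":4},{"claw":10,"x":0,"y":0,"z":0.3,"rx":0,"ry":0,"rz":4},{"claw":10,"x":0,"y":0,"z":0,"rx":0,"ry":0,"rz":0}]'; python3 -m crank '[{"claw":10,"x":0,"y":0,"z":0.4,"rx":0,"ry":0,"rz":4},{"claw":10,"x":0,"y":0,"z":0.4,"rx":0,"ry":0,"rz":4},{"claw":10,"x":0,"y":0,"z":0,"rx":0,"ry":0,"rz":0}]';python3 -m crank '[{"claw":10,"x":0,"y":0,"z":0.4,"rx":0,"ry":0,"rz":4},{"claw":10,"x":0,"y":0,"z":0.4,"rx":0,"ry":0,"rz":4},{"claw":10,"x":0,"y":0,"z":0,"rx":0,"ry":0,"rz":0}]'; python3 go.py .463 -.2115 .3415 180
```

```text
t: 12.13
eef_pos: [0.4639, -0.2116, 0.3278]
eef_rot: [-179.9, 0.2, 177.8]
wrist_force: [0.3, 1.7, 5.7]
grip_width: 0.0147
grasp_force: 59.8
t: 12.38
eef_pos: [0.4639, -0.2113, 0.3274]
eef_rot: [180.0, 0.2, 169.9]
wrist_force: [0.0, 2.8, 7.8]
grip_width: 0.0148
grasp_force: 60.2
t: 12.63
eef_pos: [0.4638, -0.2115, 0.3264]
eef_rot: [-180.0, 0.2, 161.9]
wrist_force: [-0.0, 2.4, 7.0]
grip_width: 0.0149
grasp_force: 60.0
pose [ 0.4638 -0.2115  0.3264] [-180.      0.22  161.86] rot [ -0.04   0.21 -18.14] shift mm now-axes [  0.7  -0.2 -15.1] goal-axes [  0.8   0.  -15.1] F [-0.03  2.44  6.98] j [-32.1   0.1  -5.9  83.8   0.  -13.9] t 12.6333
```

```bash
python3 -m crank '[{"claw":10,"x":0,"y":0,"z":0.5,"rx":0,"ry":0,"rz":4},{"claw":10,"x":0,"y":0,"z":0.5,"rx":0,"ry":0,"rz":4},{"claw":10,"x":0,"y":0,"z":0.5,"rx":0,"ry":0,"rz":4},{"claw":10,"x":0,"y":0,"z":0,"rx":0,"ry":0,"rz":0}]'; python3 -m crank '[{"claw":10,"x":0,"y":0,"z":0.5,"rx":0,"ry":0,"rz":4},{"claw":10,"x":0,"y":0,"z":0.5,"rx":0,"ry":0,"rz":4},{"claw":10,"x":0,"y":0,"z":0.5,"rx":0,"ry":0,"rz":4},{"claw":10,"x":0,"y":0,"z":0,"rx":0,"ry":0,"rz":0}]';python3 -m crank '[{"claw":10,"x":0,"y":0,"z":0.5,"rx":0,"ry":0,"rz":4},{"claw":10,"x":0,"y":0,"z":0.5,"rx":0,"ry":0,"rz":4},{"claw":10,"x":0,"y":0,"z":0,"rx":0,"ry":0,"rz":0}]'; python3 go.py .463 -.2115 .3415 180
```

```text
t: 12.97
eef_pos: [0.4637, -0.2116, 0.3247]
eef_rot: [180.0, 0.2, 149.9]
wrist_force: [-0.1, 2.5, 6.3]
grip_width: 0.015
grasp_force: 59.9
t: 13.3
eef_pos: [0.4636, -0.2116, 0.323]
eef_rot: [180.0, 0.2, 137.8]
wrist_force: [-0.7, 2.0, 6.3]
grip_width: 0.0148
grasp_force: 59.9
t: 13.55
eef_pos: [0.4636, -0.2117, 0.3219]
eef_rot: [180.0, 0.2, 129.8]
wrist_force: [-1.1, 1.2, 5.9]
grip_width: 0.0145
grasp_force: 59.9
pose [ 0.4636 -0.2117  0.3219] [1.7997e+02 1.5000e-01 1.2984e+02] rot [-4.000e-02  1.600e-01 -5.016e+01] shift mm now-axes [  0.5  -0.3 -19.6] goal-axes [  0.6   0.2 -19.6] F [-1.11  1.17  5.9 ] j [-32.1   0.2  -6.3  83.3  -0.   18.1] t 13.55
```

```bash
python3 -m crank '[{"claw":10,"x":0,"y":0,"z":0.5,"rx":0,"ry":0,"rz":4},{"claw":10,"x":0,"y":0,"z":0.5,"rx":0,"ry":0,"rz":4},{"claw":10,"x":0,"y":0,"z":0,"rx":0,"ry":0,"rz":0}]'; python3 -m crank '[{"claw":10,"x":0,"y":0,"z":0.4,"rx":0,"ry":0,"rz":3},{"claw":10,"x":0,"y":0,"z":0.3,"rx":0,"ry":0,"rz":3},{"claw":10,"x":0,"y":0,"z":0,"rx":0,"ry":0,"rz":0}]';python3 -m crank '[{"claw":10,"x":0,"y":0,"z":0,"rx":0,"ry":0,"rz":3},{"claw":10,"x":0,"y":0,"z":0,"rx":0,"ry":0,"rz":0}]'; python3 go.py .463 -.2115 .3415 180; python3 -c "
from h import *;print(manip.observe()['torque'])"
```

```text
t: 13.8
eef_pos: [0.4635, -0.2117, 0.3209]
eef_rot: [180.0, 0.1, 121.8]
wrist_force: [-0.7, 1.1, 5.4]
grip_width: 0.0148
grasp_force: 59.8
t: 14.05
eef_pos: [0.4635, -0.2117, 0.3201]
eef_rot: [180.0, 0.1, 115.9]
wrist_force: [-0.8, 1.2, 5.8]
grip_width: 0.0147
grasp_force: 59.8
t: 14.22
eef_pos: [0.4636, -0.2119, 0.3201]
eef_rot: [180.0, 0.2, 112.9]
wrist_force: [-1.0, 0.8, 5.9]
grip_width: 0.0146
grasp_force: 59.8
pose [ 0.4636 -0.2119  0.3201] [1.7995e+02 1.6000e-01 1.1292e+02] rot [-5.000e-02  1.700e-01 -6.708e+01] shift mm now-axes [  0.5  -0.3 -21.4] goal-axes [  0.6   0.4 -21.4] F [-0.99  0.78  5.94] j [-32.1   0.2  -6.5  83.1  -0.1  35. ] t 14.2167
[ 0.07847138  0.26139683 -0.0670309 ]
```

```bash
python3 -m crank '[{"claw":10,"x":0,"y":0,"z":0,"rx":0,"ry":0,"rz":3},{"claw":10,"x":0,"y":0,"z":0,"rx":0,"ry":0,"rz":0}]'; python3 -m crank '[{"claw":10,"x":0,"y":0,"z":0,"rx":0,"ry":0,"rz":3},{"claw":10,"x":0,"y":0,"z":0,"rx":0,"ry":0,"rz":0}]'; python3 go.py .463 -.2115 .3415 180; python3 -c "
from h import *;print(manip.observe()['torque'])"; python3 fit.py
```

```text
t: 14.38
eef_pos: [0.4635, -0.2119, 0.3201]
eef_rot: [180.0, 0.2, 109.9]
wrist_force: [0.0, 0.4, 5.7]
grip_width: 0.0147
grasp_force: 59.8
t: 14.55
eef_pos: [0.4635, -0.2119, 0.32]
eef_rot: [180.0, 0.2, 106.9]
wrist_force: [-0.3, 0.0, 5.9]
grip_width: 0.0144
grasp_force: 59.8
pose [ 0.4635 -0.2119  0.32  ] [1.7995e+02 1.6000e-01 1.0693e+02] rot [-6.000e-02  1.600e-01 -7.307e+01] shift mm now-axes [  0.5  -0.3 -21.5] goal-axes [  0.5   0.4 -21.5] F [-0.28  0.05  5.93] j [-32.1   0.2  -6.5  83.1  -0.1  41. ] t 14.55
[ 0.00539695  0.25793353 -0.03413797]
flange 99 [ 0.4646 -0.21  ] rms 0.001
plug 0 [ 0.4319 -0.2406] rms nan
tcp [ 0.4635 -0.2119  0.32  ] flange-tcp [0.0011 0.002 ] plug-tcp [-0.0316 -0.0287]
  return _methods._mean(a, axis=axis, dtype=dtype,
  ret = ret.dtype.type(ret / rcount)
```

Home: the height stays at 0.320 while turning, and the flange is on the lip. Now I'll release and retreat.

```bash
python3 -m crank '[{"claw":10,"x":0,"y":0,"z":-1.5,"rx":0,"ry":0,"rz":0},{"claw":10,"x":0,"y":0,"z":0,"rx":0,"ry":0,"rz":0},{"claw":50,"x":0,"y":0,"z":0,"rx":0,"ry":0,"rz":0},{"claw":50,"x":0,"y":0,"z":0,"rx":0,"ry":0,"rz":0},{"claw":50,"x":0,"y":0,"z":0,"rx":0,"ry":0,"rz":0},{"claw":50,"x":0,"y":0,"z":0,"rx":0,"ry":0,"rz":0},{"claw":50,"x":0,"y":0,"z":-10,"rx":0,"ry":0,"rz":0},{"claw":50,"x":0,"y":0,"z":-20,"rx":0,"ry":0,"rz":0},{"claw":50,"x":0,"y":0,"z":-30,"rx":0,"ry":0,"rz":0},{"claw":50,"x":0,"y":0,"z":-30,"rx":0,"ry":0,"rz":0},{"claw":50,"x":0,"y":0,"z":0,"rx":0,"ry":0,"rz":0},{"claw":50,"x":0,"y":0,"z":0,"rx":0,"ry":0,"rz":0}]'
python3 - <<'E'
from h import *
p=snapshot("scene");W=cloud(p);d=W[...,:2]-[.463,-.2097];r=np.hypot(d[...,0],d[...,1])
k=r<.036
for lo,hi in((.125,.155),(.155,.18)):
    z=W[k&(W[...,2]>lo)&(W[...,2]<hi)][:,2];print(len(z),np.percentile(z,[5,50,95,99]).round(4) if len(z) else'')
I=p["img"];cv2.imwrite("pics/end.png",cv2.resize(I[130:330,280:520],(720,600)))
E
```

```text
t: 15.75
eef_pos: [0.4638, -0.2118, 0.4136]
eef_rot: [179.8, 0.3, 107.0]
wrist_force: [0.3, -0.0, -0.4]
grip_width: 0.0423
grasp_force: 0.0
611 [0.128  0.1373 0.1519 0.1543]
241 [0.156  0.1655 0.1683 0.1688]
```

View pics/end.png

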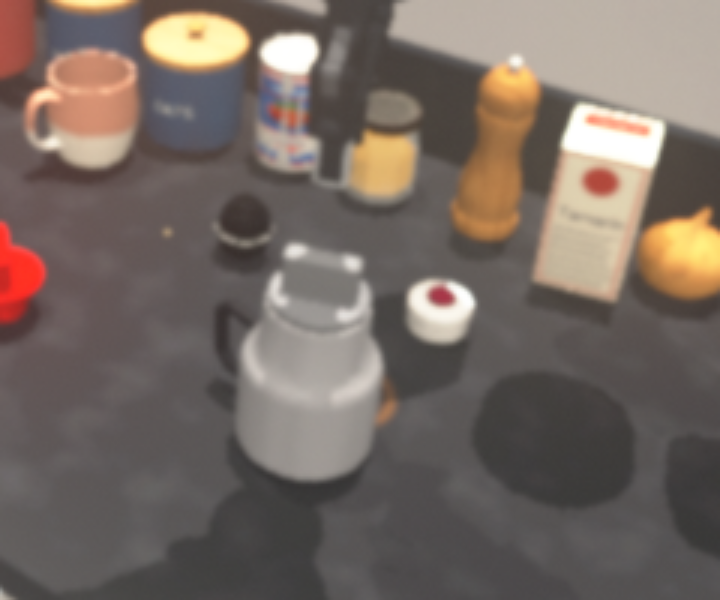

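The stopper sits flat in the jug at crop (318,290). Its wing top is at about 0.168 m, which matches 97.5 + 70.5 mm. The gripper is clear and the mug, egg timer and pot are still in place.

```bash
python3 -c "
from workcell import manip;print(manip.close_job())"
```

```text
the job is handed in; nothing more can be done
None
```

The jug is closed: the stopper dropped into the thread start, was screwed fully home with its flange on the lip and released, nothing else was moved, and the job is handed in (no verdict was returned).

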